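# Cramp up two boards dry on a notched bar cramp with a cam lever

### The arm

A 6-joint arm with a two-finger parallel gripper is mounted at the origin on the work surface. World frame = base frame: x ahead of the robot, y to its left, z up, the work surface at z = 0. Lengths are in m, angles in rad, forces in N, time in s.
With the tool pointing down it reaches from about 0.35 to 0.8 m from the base axis. Payload 7.3 kg.
Tool frame: the origin (TCP) lies at the very end of the fingers, on their centre line; the grasp point (between the pads) lies 19 mm behind it (grasp_offset is the distance from the TCP to the grasp point, in m); z points along the fingers, y is the direction in which the jaws open and shut (so a half turn about z gives the same grasp; the last joint's range is limited). The gripper opens to 85 mm and grips with 20 to 120 N. Pads are 22 mm wide; open, the fingers measure 114 mm over their backs; the gripper's body (76 mm by 85 mm) begins 54 mm behind the grasp point. The pads swing forward as they close: fully open they stand 13 mm farther back than shut.
Start: joints at [-1.382, 0.342, 1.524, -0, 1.275, -0.146], TCP at [0.173, -0.496, 0.231] pointing down, gripper open.
Joint ranges: [-2.53, 2.53], [-0.77, 2.02], [0.04, 2.7], [-1, 4.14], [0.28, 2.66], [-3.11, 3.11]. Speed limits (rad/s): [2.57, 2.57, 3.14, 3.14, 3.14, 3.14].

### API

Orientations are given as a rotation vector (axis times angle).
In Python, from cell import * gives the robot as it stands.
- The arm moves only by the shell command python3 -m jog 'ROWS'. ROWS is JSON, a list that holds one entry, the list of rows, each a list of 5 numbers: the shift along the world's x, y, z in mm, then the turn about the world's z in rad, then the finger opening in mm, from 0 to 85.4. In form: [[[x, y, z, yaw, gripper], ...]]. A call has 1 to 20 rows; each row shifts and turns the commanded pose from where the row before left it; what a row does not reach is not made up. A row lasts 1/8 s, in which the tool goes at most 62.5 mm and 10.7 degrees, less where a joint would pass 70% of its speed; a pose out of reach is approached as far as the arm can. A call is refused whole if a number of a shift passes 62.5 or a number of a turn 0.188, either way. A call with a gripper value outside its range is refused whole. The fingers move at their own pace and stop on an object; the grip force is fixed at half the most. Time passes only in rows, so rows that do not move let the fingers close. It gives the time, the measured TCP pose, the force and the opening at its end, in the units of the state.
- observe(): the state, without advancing time (a new reading comes with each control period).
- capture(name): name is "scene" or "top"; returns (picture, depth): 480x640x3 uint8, blue, green, red; 480x640 float32, m along the optical axis (not along the pixel's ray), 0 where there is no reading.
- get_calibration(name): a dict with "mtx" (3x3 intrinsics, pixels), "distortion" ([k1, k2, p1, p2, k3] as OpenCV has them; the pictures are not rectified), "rvec" (rotation vector, rad) and "tvec" (3), from world to camera coordinates, as OpenCV has them. Camera axes: x right, y down, z forward; pixel columns grow to the right and rows downward; lengths in m; the calibration is good to about 2 mm. A picture is of the moment at which its call begins. get_calibration takes no time and is no camera call.
- sign_off(): hands the job in, once; it reports no verdict.
The state is a dict: "t": time; "joint_positions": joint angles; "qvel": joint speeds; "joint_efforts": joint torques, N m; "tool_pos": TCP position; "eef_rot": TCP orientation; "wrist_force": force on the tool from outside, world axes, zero at the start; "ft_torque": the same for the moment, N m; "opening": finger opening in m.
Only numpy, scipy, OpenCV 4.12 (cv2) and the standard library are available. Lean on these libraries where they do the work, as an engineer would, in place of code of your own. Each camera call takes 0.05 s, during which the arm holds its last target. There are 200 camera calls.

### The job

Cramp the two boards together edge to edge for a dry fit: lift the tab of the sliding stop out of its notch, bring the stop up close behind the boards and let the tab drop fully home in a notch there, near enough for the cam to take up the rest; then swing the cam lever just far enough to nip the boards firmly between pad and stop, without forcing it further. Let go, and leave everything else on the table where it is.

Things in the scene. Friction and masses are not known exactly. Their poses are not given: they have to be found in the camera images.
- cramp: Bar cramp fixed to the table, lying flat: aluminium channel bar 460 mm long, 56 wide, on two rubber feet. Origin on the table under the bar's middle; y runs along the bar from the cam head (-y end) to the sliding stop (+y end), x across, z up. The boards lie on its two smooth rails, tops at z = 44 mm. Nothing of it is higher than 122 mm.
- home_notch (a point): Centre of the notch in which the stop's tab starts, cramp y = 170 mm, z = 41 mm (tooth tops). From here a steel rack with 13 notches runs towards the head: pitch 14 mm, each notch 9 mm wide along y and 8 deep, centres at y = 170, 156, 142 ... 2 mm. The bar goes on to y = 220.
- pad_back (a point): Rearmost place of the cam head's pad face (54 mm wide, 20 high), which bears on board A: cramp y = -120 mm, z = 55 mm. The pad stands on a screw that is set out differently each time and not reported, so with the cam at 0 its rubber face (gives 1 mm per 12 N) lies anywhere from here to 18 mm nearer the stop.
- stop (a joint): Sliding stop: distance shifted from the home notch towards the cam head, in m (0 at the start to within 2 mm, up to 0.150). Its rubber-faced front, which bears on board B, is 54 mm wide and lies 35 mm nearer the head than the middle of its tab: at cramp y = 135 mm - value. Slides with about 2 N while the tab is up.
- tab (a joint): Locking tab of the stop: height in m above fully home in a notch; 0 = home, 0.013 = fully up. Steel plate 6 mm thick along the bar: 3 mm play in a notch. It clears the teeth at 0.0065, where it rests if let down on a tooth. A spring presses it down with 2.5 to 5 N. With the tab resting on the teeth the stop slides with about 3 N until the tab drops into the next notch and catches.
- tab_grip (a point): Middle of the black grip block on top of the tab, by which it is lifted and the stop drawn along: 34 mm across the bar, 14 along it, 28 high, from z = 80 to 108 mm with the tab home. The rest of the stop lies below z = 73 mm. Axes as the cramp.
- cam (a joint): Cam lever, rad: 0 = pad back, grows clockwise seen from above, up to 2.2; starts at 0 to 0.2 and stays where left. At value t the pad has advanced 11 mm x (1 - cos t). 3 to 4 N at the hand grip turns it while the pad is free; the boards are well nipped when that takes 7 to 10 N (8 to 9 is right); past about 11 N they are being forced. Let go, it creeps back a little.
- cam_knob (a point): Middle of the upright black round hand grip at the end of the cam lever, free to revolve on its pin: 20 mm across, 95 mm from the pivot, from z = 84 to 122 mm. At cam 0 the lever points 18 degrees from the cramp's +x towards its -y, and swings clockwise over -y.
- cam_pivot (a point): Pivot of the cam lever on the head: cramp x = 0, y = -185 mm, z = 80 mm; its axis is vertical.
- board_a: Pine board next to the cam head, loose on the rails: 170 mm across the bar (its x), 75 along it (its y), 20 thick. Origin at the centre of its underside. Slides on the rails with about 1 N.
- board_b: The same kind of board next to the stop; same size and axes.
- paint_bottle: Bystander: yellow poster-paint bottle, white cap, 68 mm across, 200 tall. Leave it alone.
- glue_bottle: Bystander: white glue bottle with a nozzle, 48 mm across, 106 tall. Leave it alone.
- paint_pot: Bystander: small yellow open pot, 60 mm across, 65 tall. Leave it alone.
- tape: Bystander: roll of masking tape lying flat, 90 mm across, 24 tall. Leave it alone.
- brush: Bystander: paint brush lying flat, 190 mm long. Leave it alone.
- egg_box: Bystander: card egg tray, 100 x 150 mm, 53 tall. Leave it alone.
- tub: Bystander: white tub of green paint, 122 mm across the rim, 85 tall. Leave it alone.
There are look-alikes about, which are no part of the job. What is shaped like the board_b but orange, red or yellow is not meant.

How it is judged:
On the way, in this order (a step that is already met when the one before it is completed fails the run):
1. the tab is lifted clear of its notch (value of joint tab above 0.0068 m), for 0.1 s.
2. the stop is shifted towards the boards and its tab is down in a notch again (value of joint stop above 0.03 m and value of joint tab below 0.002 m), for 0.2 s.
3. the cam lever squeezes the boards together (value of joint cam above 0.25 rad and contact force between board_a and board_b above 10 N), for 0.2 s.
At the end, for the whole second after the job is handed in: The stop's tab is fully down in a notch (within 2 mm), shifted at least 30 mm from home; the boards lie flat on the rails, edge to edge within 2 mm and parallel within 0.03 rad, squeezed together by the cam with more than 10 N (never over 65 N) (all of step 2 and all of step 3 and y of board_b in the frame of board_a between 0.072 and 0.077 m and angle between the y axis of board_a and the y axis of board_b, either way round below 0.03 rad and angle between each of board_a, board_b's own z axis and vertical below 0.04 rad and z of each of board_a, board_b in the frame of cramp below 0.047 m and linear speed of board_a below 0.01 m/s); the robot touches nothing.
It fails at once if the cam is overrun: the boards are forced together with more than 65 N (contact force between board_a and board_b above 65 N).
It fails at once if a bystander is shifted by more than 20 mm (distance of any of paint_bottle, glue_bottle, paint_pot, tape, brush, egg_box, tub from where it was at the start of the episode above 0.02 m).
It also fails if it takes over 67 s, if anything falls off the work surface, if the arm or the gripper's body presses on something with over 40 N, if the wrist force passes 120 N, or if a joint passes its speed limit or range.

## Working session

There is one attempt and no reset: what is moved stays moved. The work goes in short steps, Python scripts to look and compute and a shell command to move; the robot and the scene stay as the last step left them, time stands still between calls to the robot, and variables do not carry over. Pictures are saved under pics/ and viewed, about 8 in all and at most 12, crops included, and the job is handed in when it is done.

```bash
mkdir -p pics; cat > h.py <<'E'
from cell import *
import numpy as np, cv2
def cal(n):
    c=get_calibration(n); return np.array(c["mtx"],float),np.array(c["distortion"],float),cv2.Rodrigues(np.array(c["rvec"],float))[0],np.array(c["tvec"],float).ravel()
def world(n,uv,z=None,depth=None):
    K,D,R,t=cal(n); uv=np.array(uv,float).reshape(-1,1,2)
    r=cv2.undistortPoints(uv,K,D).reshape(-1,2); r=np.c_[r,np.ones(len(r))]
    if z is not None:
        o=-R.T@t; d=r@R; s=(z-o[2])/d[:,2]; return o+d*s[:,None]
    return (r*np.asarray(depth)[:,None]-t)@R
def proj(n,P):
    K,D,R,t=cal(n); return cv2.projectPoints(np.array(P,float).reshape(-1,1,3),cv2.Rodrigues(R)[0],t,K,D)[0].reshape(-1,2)
E
python3 - <<'E'
from h import *
for n in("scene","top"):
    p,d=capture(n); cv2.imwrite(f"pics/{n}0.png",p); np.save(f"{n}0.npy",d)
    K,D,R,t=cal(n); print(n,K[0,0],(-R.T@t).round(3),R[2].round(2))
print(observe())
E
```

```text
scene 507.2914846806757 [1.339 0.67  0.979] [-0.59 -0.51 -0.63]
top 555.6685365898776 [ 0.351 -0.015  1.484] [ 0.11 -0.01 -0.99]
{'t': 0.1, 'joint_positions': array([-1.38200379e+00,  3.42666855e-01,  1.52489243e+00, -8.91352486e-06,
        1.27538713e+00, -1.45973424e-01]), 'qvel': array([-0.00117816, -0.00259436, -0.00102573, -0.0028613 ,  0.0012763 ,
       -0.0009673 ]), 'joint_efforts': array([ 1.41113935e-03, -4.34449875e+01, -2.46491539e+01, -1.68101878e-04,
        4.63574732e-03,  1.48074832e-06]), 'tool_pos': array([ 0.17245492, -0.49550724,  0.23069843]), 'eef_rot': array([-3.09635118e+00, -5.23175687e-01,  5.88871530e-05]), 'wrist_force': array([ 0.02384739, -0.16599026,  1.04937952]), 'ft_torque': array([ 0.01689191,  0.07416285, -0.02406747]), 'opening': 0.08548653565464155}
```

View pics/scene0.png

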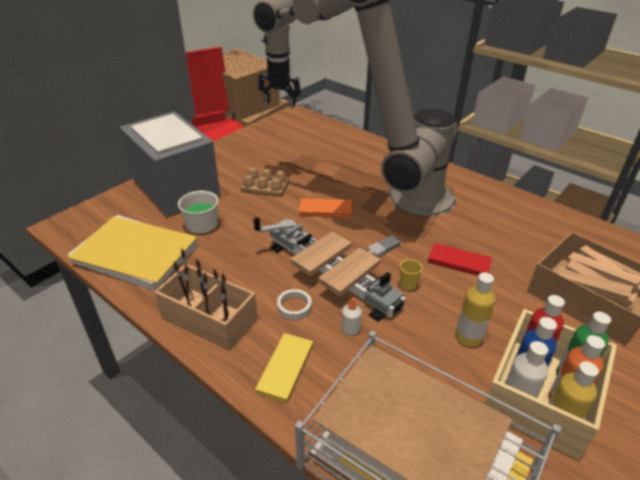

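View pics/top0.png

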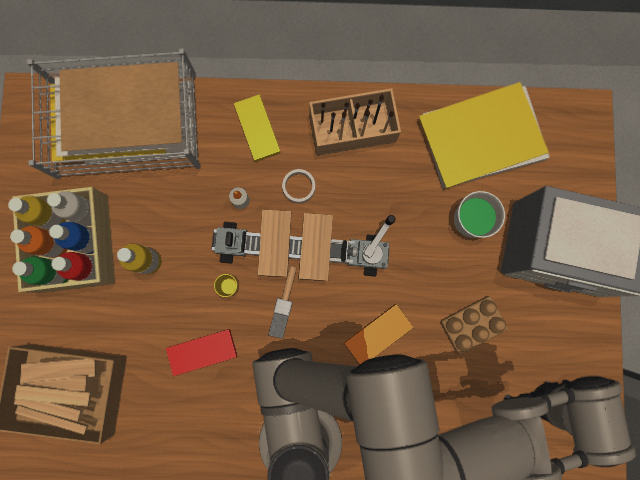

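Top view: the cramp runs from the stop at about (230,240) to the head at (372,253), with the cam knob at (391,220). The boards are at (275,243) and (316,247). Next I'll enlarge this area.

```bash
python3 - <<'E'
from h import *
p=cv2.imread("pics/top0.png"); d=np.load("top0.npy")
c=p[195:295,205:405]; cv2.imwrite("pics/c1.png",cv2.resize(c,None,fx=4,fy=4,interpolation=cv2.INTER_CUBIC))
vv,uu=np.mgrid[190:300,200:420]; uv=np.c_[uu.ravel(),vv.ravel()]
W=world("top",uv,depth=d[190:300,200:420].ravel())
np.save("W.npy",W)
# height map
z=np.clip(W[:,2]*255/0.13,0,255).reshape(uu.shape).astype(np.uint8)[5:105,5:205]
cv2.imwrite("pics/c2.png",cv2.resize(z,None,fx=4,fy=4,interpolation=cv2.INTER_NEAREST))
# boards: z near 64mm
for lo,hi in((255,295),(297,335)):
    m=(abs(W[:,2]-.064)<.005)&(uv[:,0]>=lo)&(uv[:,0]<hi)
    print(m.sum(),cv2.minAreaRect((W[m,:2]*1000).astype(np.float32)),W[m,2].mean())
for nm,(lo,hi) in(("stop",(210,250)),("knob",(375,405))):
    m=(W[:,2]>.085)&(uv[:,0]>=lo)&(uv[:,0]<hi)
    print(nm,m.sum(),W[m].mean(0),W[m].min(0),W[m].max(0),uv[m].mean(0))
E
```

```text
1743 ((509.84796142578125, 77.54793548583984), (75.19007873535156, 170.35009765625), 88.26692962646484) 0.0641194823288154
1709 ((502.7293701171875, -30.81641387939453), (78.58058166503906, 170.26766967773438), 87.07343292236328) 0.06430275667959785
stop 157 [0.51925329 0.15679783 0.29597203] [ 0.35109227 -0.01469912  0.0852164 ] [0.63595465 0.19832567 1.48411205] [230.73248408 228.97452229]
knob 152 [ 0.53502296 -0.18629079  0.22923422] [ 0.35109227 -0.2224873   0.08513372] [ 0.57974093 -0.01469912  1.48411205] [385.66447368 227.88157895]
```

View pics/c1.png

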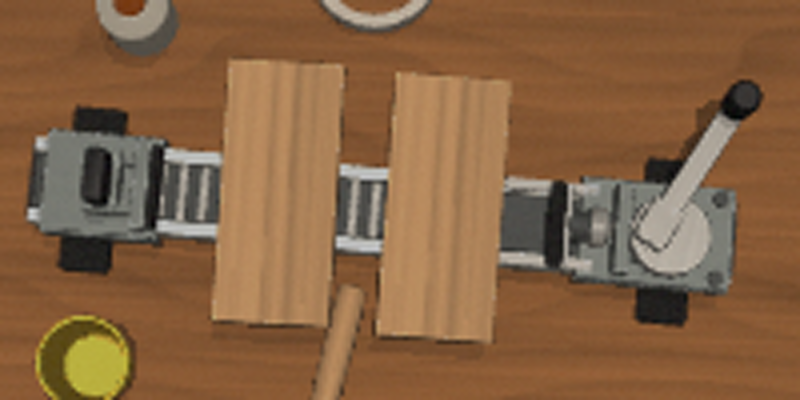

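The crop shows the grip block top at (97,175), the knob top at (741,98) and the pivot disk at (675,238). The boards are clear of the stop face (x≈155) and the pad (x≈555).

```bash
python3 - <<'E'
from h import *
f=lambda x,y:(205+x/4,195+y/4)
d=np.load("top0.npy")
g=world("top",[f(97,175)],z=.108)[0]; k=world("top",[f(741,98)],z=.122)[0]; pv=world("top",[f(675,238)],z=.088)[0]
print("grip",g,"knob",k,"piv",pv, np.linalg.norm((g-pv)[:2]),np.linalg.norm((k-pv)[:2]))
W=np.load("W.npy").reshape(110,220,3)
for n,(x,y) in dict(grip=(97,175),knob=(741,98),piv=(675,238)).items():
    u,v=f(x,y); print(n,W[int(round(v))-190,int(round(u))-200])
# axis: bar rails edges: outer rail edges at 4 spots z=.044
P=[(190,152),(190,238),(360,166),(360,250),(525,180),(525,265)]
w=world("top",[f(*q) for q in P],z=.044); print(w.round(4))
mid=(w[::2]+w[1::2])/2; print(mid.round(4), np.linalg.norm(w[0]-w[1]))
a=mid[0]-mid[2]; print("bar dir angle",np.degrees(np.arctan2(a[1],a[0])))
a=(g-pv); print("grip-piv angle",np.degrees(np.arctan2(a[1],a[0])))
o=(g+pv)[:2]/2; yv=a[:2]/np.linalg.norm(a[:2]); O=(g[:2]-.170*yv+pv[:2]+.185*yv)/2; xv=np.array([yv[1],-yv[0]])
print("O",O,"yv",yv,"xv",xv)
lk=(k-pv)[:2]; print("knob in cramp",(k[:2]-O)@xv,(k[:2]-O)@yv, "cam",np.arctan2(-lk@yv,lk@xv)-np.radians(18))
# board edges (crop mid-edges at z=.064), faces
for n,q,z in(("stopface",(158,192),.06),("Bstop",(223,190),.064),("Bhead",(337,195),.064),("Astop",(388,205),.064),("Ahead",(500,210),.064),("pad",(553,222),.06)):
    w=world("top",[f(*q)],z=z)[0][:2]; print(n,(w-O)@yv*1000)
E
```

```text
grip [0.51149488 0.18658675 0.108     ] knob [ 0.56789968 -0.21250081  0.122     ] piv [ 0.48281237 -0.1763637   0.088     ] 0.36408202159549957 0.0924431747601208
grip [0.51112245 0.1875226  0.10567984]
knob [ 0.56659448 -0.21185785  0.12220955]
piv [ 0.48565445 -0.17888328  0.07164356]
[[ 0.5356  0.136   0.044 ]
 [ 0.4793  0.134   0.044 ]
 [ 0.5291  0.0249  0.044 ]
 [ 0.4741  0.0234  0.044 ]
 [ 0.5226 -0.083   0.044 ]
 [ 0.467  -0.084   0.044 ]]
[[ 0.5074  0.135   0.044 ]
 [ 0.5016  0.0242  0.044 ]
 [ 0.4948 -0.0835  0.044 ]] 0.05633197971606356
bar dir angle 86.69005521394844
grip-piv angle 85.4815357884613
O [0.49774448 0.01258822] yv [0.07878036 0.996892  ] xv [ 0.996892   -0.07878036]
knob in cramp 0.08766975185399611 -0.21886259277398332 cam 0.008600399048285023
stopface 141.66952507135974
Bstop 99.85193520541738
Bhead 26.722480366590137
Astop -6.536720176763693
Ahead -78.44638546948136
pad -113.308816558381
```

```bash
python3 -m jog '[[[30,40,0,-0.03,45],[30,45,0,-0.03,45],[30,48,0,-0.03,45],[30,50,0,-0.03,45],[30,50,0,-0.03,45],[30,50,0,-0.03,45],[30,50,0,-0.03,45],[28,50,0,-0.03,45],[25,50,0,-0.03,45],[20,50,0,-0.03,45],[20,50,0,-0.03,45],[20,50,0,-0.03,45],[15,50,-20,-0.033,45],[0,50,-30,0,45],[0,0,-31,0,45],[0,0,0,0,45],[0,0,0,0,45]]]'
cat > st.py <<'E'
from h import *
import sys
s=observe(); R=cv2.Rodrigues(s["eef_rot"])[0]
print(s["t"],s["tool_pos"].round(4),"jaw",np.degrees(np.arctan2(R[1,1],R[0,1])).round(1),"zx",R[:,2].round(3),"F",s["wrist_force"].round(1),"op",round(s["opening"]*1000,1),s["joint_positions"].round(2))
if len(sys.argv)>1:
    n,name,u0,v0,u1,v1=sys.argv[1],sys.argv[2],*map(int,sys.argv[3:7])
    p,d=capture(n); k=min(780/(u1-u0),590/(v1-v0)); print("scale",k)
    cv2.imwrite(f"pics/{name}.png",cv2.resize(p[v0:v1,u0:u1],None,fx=k,fy=k,interpolation=cv2.INTER_CUBIC)); cv2.imwrite(f"pics/{name}_full.png",p); np.save(name+".npy",d)
E
python3 st.py scene s1 250 200 450 350
```

```text
t: 2.22
tool_pos: [0.5111, 0.1868, 0.1513]
eef_rot: [-3.14, 0.092, -0.002]
wrist_force: [0.0, 0.5, 1.2]
opening: 0.045
2.225 [0.5111 0.1868 0.1513] jaw -93.4 zx [ 0.001  0.    -1.   ] F [0.  0.5 1.2] op 45.0 [ 0.21  0.45  1.59 -0.    1.1   1.84]
scale 3.9
```

View pics/s1.png

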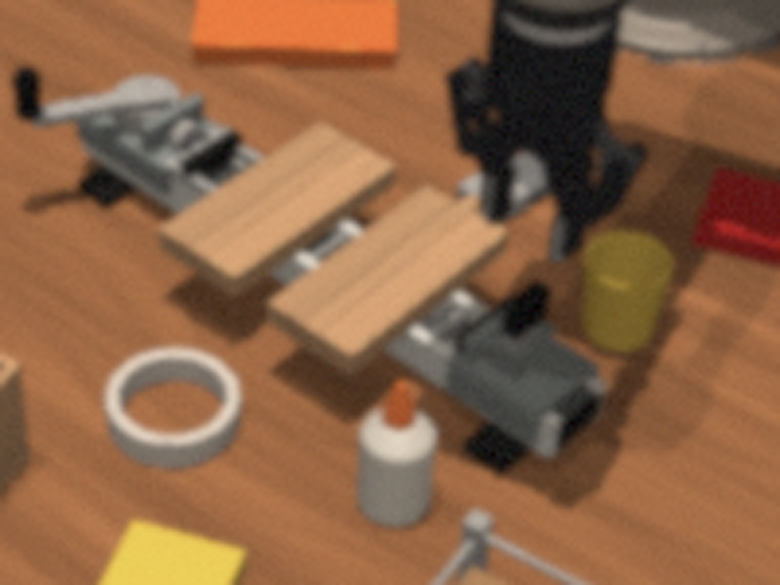

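Scene crop: the fingers straddle the line of the grip block, whose top is at crop (528,297). The boards and cramp are undisturbed. I'll check the block position from this camera.

```bash
python3 - <<'E'
from h import *
s=lambda x,y:(250+x/3.9,200+y/3.9)
print(world("scene",[s(528,297)],z=.108), world("scene",[s(28,77)],z=.122))
print((proj("scene",[[.511,.187,.108],[.511,.187,.15],[.568,-.212,.122]])-[250,200])*3.9)
# knob & block & pad from depth, both cams, top0
p=cv2.imread("pics/top0.png");d=np.load("top0.npy")
W=np.load("W.npy"); v,u=np.mgrid[190:300,200:420]; 
for n,z0,z1,c in(("grip",.098,.115,(.511,.187)),("knob",.112,.13,(.568,-.212))):
    m=(W[:,2]>z0)&(W[:,2]<z1)&(np.hypot(W[:,0]-c[0],W[:,1]-c[1])<.03)
    print(n,m.sum(),W[m].mean(0),W[m].min(0),W[m].max(0))
E
```

```text
[[0.51272087 0.19371175 0.108     ]] [[ 0.57068509 -0.20644431  0.122     ]]
[[520.9459387  290.9872221 ]
 [526.81061252 242.24041139]
 [ 25.32094857  72.351645  ]]
grip 81 [0.51275711 0.18958282 0.10720049] [0.49587537 0.1823831  0.09852305] [0.52896939 0.19832567 0.112788  ]
knob 54 [ 0.56973124 -0.21332671  0.12143345] [ 0.559475   -0.2224873   0.11595418] [ 0.57974093 -0.20491753  0.12911558]
```

```bash
python3 -m jog '[[[1.5,2.5,-20,0,45],[0,0,-20,0,45],[0,0,-20,0,45],[0,0,-8,0,45],[0,0,0,0,45],[0,0,0,0,5],[0,0,0,0,5],[0,0,0,0,5],[0,0,0,0,5],[0,0,0,0,5],[0,0,0,0,5]]]'; python3 st.py
```

```text
t: 3.65
tool_pos: [0.5128, 0.191, 0.0836]
eef_rot: [-3.138, 0.092, -0.004]
wrist_force: [0.5, 5.9, 3.2]
opening: 0.0132
3.65 [0.5128 0.191  0.0836] jaw -93.4 zx [ 0.003  0.002 -1.   ] F [0.5 5.9 3.2] op 13.2 [0.22 0.54 1.66 0.   0.94 1.84]
```

```bash
python3 -m jog '[[[0,1.5,0,0,5],[0,0,3,0,5],[0,0,4,0,5],[0,0,4,0,5],[0,0,0,0,5],[0,0,0,0,5]]]'; python3 st.py
```

```text
t: 4.4
tool_pos: [0.5126, 0.1911, 0.0934]
eef_rot: [-3.14, 0.092, -0.002]
wrist_force: [5.4, 1.6, -5.3]
opening: 0.013
4.4 [0.5126 0.1911 0.0934] jaw -93.3 zx [ 0.001  0.    -1.   ] F [ 5.4  1.6 -5.3] op 13.0 [ 0.22  0.53  1.65 -0.    0.97  1.85]
```

```bash
python3 -m jog '[[[0.5,-8,0,0,5],[-0.6,-10,0,0,5],[-0.6,-10,0,0,5],[-0.6,-10,0,0,5],[-0.6,-10,0,0,5],[-0.6,-10,0,0,5],[-0.6,-10,0,0,5],[-0.6,-10,0,0,5],[-0.3,-5,0,0,5],[0,0,0,0,5]]]'; python3 st.py top t2 205 195 405 295
```

```text
t: 5.65
tool_pos: [0.5074, 0.1072, 0.0931]
eef_rot: [3.139, -0.092, -0.003]
wrist_force: [-3.0, -1.9, -4.3]
opening: 0.0131
5.65 [0.5074 0.1072 0.0931] jaw -93.3 zx [-0.002 -0.001 -1.   ] F [-3.  -1.9 -4.3] op 13.1 [ 0.06  0.49  1.72 -0.    0.93  1.69]
scale 3.9
```

View pics/t2.png

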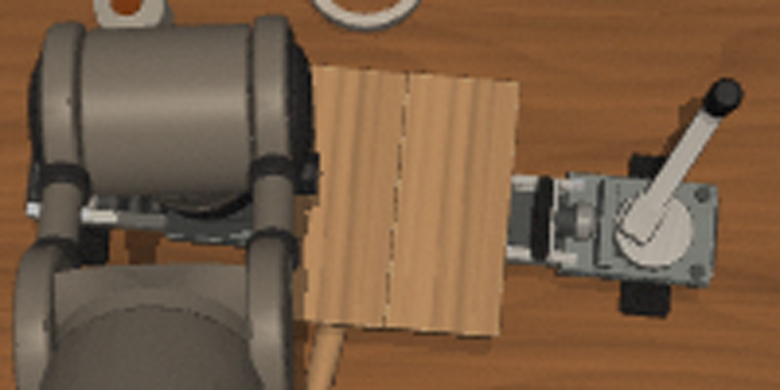

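The boards are now edge to edge, with about 24 crop px (≈15 mm) between board A (x≈509) and the pad (x≈533). I'll creep on and feel for the pad.

```bash
python3 -m jog '[[[-0.1,-3,0,0,5],[-0.1,-3,0,0,5],[-0.1,-3,0,0,5],[-0.1,-2,0,0,5],[0,0,0,0,5]]]'; for i in 1 2 3 ; do python3 -m jog '[[[-0.1,-1,0,0,5],[0,0,0,0,5]]]' | egrep 'tool|force'; done
```

```text
t: 6.32
tool_pos: [0.5068, 0.0976, 0.0931]
eef_rot: [-3.14, 0.091, 0.003]
wrist_force: [-4.6, 3.1, -4.7]
opening: 0.0132
tool_pos: [0.5067, 0.0967, 0.0931]
wrist_force: [-3.9, 3.0, -5.5]
tool_pos: [0.5067, 0.0958, 0.0931]
wrist_force: [-3.7, 3.6, -5.6]
tool_pos: [0.5066, 0.0948, 0.0931]
wrist_force: [-4.1, 3.7, -4.4]
```

```bash
for i in 1 2 3 4 5; do python3 -m jog '[[[-0.1,-1,0,0,5],[0,0,0,0,5]]]' | egrep 'tool|force'; done
```

```text
tool_pos: [0.5065, 0.0938, 0.0931]
wrist_force: [-3.8, 3.8, -5.2]
tool_pos: [0.5065, 0.0928, 0.0931]
wrist_force: [-3.0, 4.0, -5.2]
tool_pos: [0.5064, 0.0918, 0.0931]
wrist_force: [-4.2, 4.0, -5.3]
tool_pos: [0.5063, 0.0908, 0.0931]
wrist_force: [-3.8, 4.5, -4.4]
tool_pos: [0.5063, 0.0898, 0.0931]
wrist_force: [-3.7, 3.8, -5.4]
```

No contact out to a shift of 101 mm, so the 98 mm notch (the 7th) leaves room, and the 112 mm one is out of reach by the given pad range. Going back to 98 and lowering.

```bash
python3 -m jog '[[[0.2,3.4,0,0,5],[0,0,0,0,5],[0,0,-3,0,5],[0,0,-3,0,5],[0,0,0,0,5]]]';  python3 -m jog '[[[0,0,-2,0,5],[0,0,-2,0,5],[0,0,0,0,5]]]'
```

```text
t: 8.95
tool_pos: [0.5065, 0.0932, 0.0874]
eef_rot: [-3.139, 0.091, 0.001]
wrist_force: [-5.0, 4.0, -2.3]
opening: 0.0131
t: 9.32
tool_pos: [0.5066, 0.0932, 0.0836]
eef_rot: [-3.139, 0.091, 0.001]
wrist_force: [-5.8, 3.8, -0.9]
opening: 0.0126
```

The tab is back at its home height (.0836) with no upward reaction, so it is in the notch. Releasing, rising, and looking.

```bash
python3 -m jog '[[[0.5,0,-0.5,0,5],[0,0,0,0,30],[0,0,0,0,40],[0,0,0,0,40],[0,0,20,0,40],[0,0,40,0,40],[0,0,40,0,40],[0,-50,0,0,40],[0,-60,0,0,40],[10,-60,0,0,40],[10,-60,0,0,40],[10,-50,0,0,40],[0,0,0,0,40]]]'; python3 st.py top t3 205 195 405 295; python3 st.py scene s3 250 200 450 350
python3 - <<'E'
from h import *
d=np.load("t3.npy"); v,u=np.mgrid[190:300,200:420]
W=world("top",np.c_[u.ravel(),v.ravel()],depth=d[190:300,200:420].ravel())
m=(W[:,2]>.09)&(W[:,2]<.13)&(np.hypot(W[:,0]-.507,W[:,1]-.093)<.03); print("grip",m.sum(),W[m].mean(0),np.median(W[m][:,2]),W[m].min(0),W[m].max(0))
E
```

```text
t: 10.95
tool_pos: [0.5379, -0.1912, 0.1825]
eef_rot: [3.139, -0.098, 0.001]
wrist_force: [-1.1, 1.2, -1.1]
opening: 0.0403
10.95 [ 0.5379 -0.1912  0.1825] jaw -93.6 zx [ 0.001 -0.001 -1.   ] F [-1.1  1.2 -1.1] op 40.3 [-0.48  0.47  1.47 -0.    1.2   1.16]
scale 3.9
11.0 [ 0.5375 -0.1891  0.1825] jaw -93.5 zx [ 0. -0. -1.] F [-0.5 -0.4  0. ] op 40.3 [-0.47  0.46  1.47  0.    1.2   1.16]
scale 3.9
grip 84 [0.50646405 0.09077406 0.10647276] 0.1070090938152363 [0.48972671 0.08341412 0.09020796] [0.52358988 0.09776818 0.11585632]
```

View pics/s3.png

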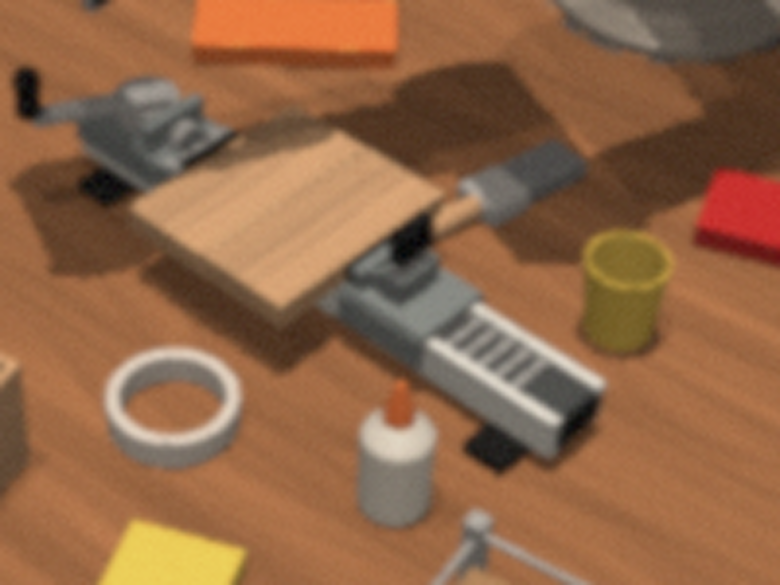

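The tab top is at z≈0.107, the same as when home at the start, and the stop sits behind the board. Now the cam knob, at about (.570,-.2115).

```bash
python3 -m jog '[[[32,-22.5,0,0,45],[0,0,-40,0,45],[0,0,0,0,45]]]'; python3 - <<'E'
from h import *
s=observe();print(s["tool_pos"])
p,d=capture("scene"); k=8; 
c=cv2.resize(p[190:265,235:330],None,fx=k,fy=k,interpolation=cv2.INTER_CUBIC)
for P in([.57,-.2115,.122],s["tool_pos"]):
    q=(proj("scene",[P])[0]-[235,190])*k; cv2.circle(c,tuple(int(i) for i in q),4,(0,0,255),-1); print(q)
cv2.imwrite("pics/s4.png",c)
E
```

```text
t: 11.42
tool_pos: [0.5678, -0.2075, 0.1401]
eef_rot: [-3.137, 0.089, 0.01]
wrist_force: [-1.4, 0.5, 0.6]
opening: 0.0448
[ 0.56779668 -0.20752573  0.14013938]
[168.85526049 231.49350484]
[177.66207959 191.55348171]
```

View pics/s4.png

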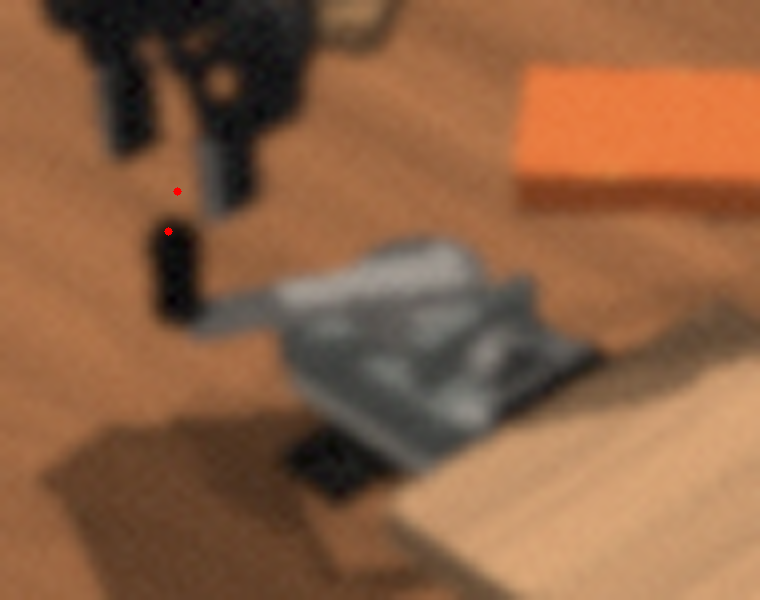

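The fingers bracket the knob (top at crop (175,230)) with room on both sides. Descending and gripping.

```bash
python3 -m jog '[[[0,0,-25,0,45],[0,0,-20,0,45],[0,0,0,0,45],[0,0,0,0,5],[0,0,0,0,5],[0,0,0,0,5],[0,0,0,0,5],[0,0,0,0,5],[0,0,0,0,5]]]'; python3 st.py
```

```text
t: 12.6
tool_pos: [0.5708, -0.2105, 0.1001]
eef_rot: [3.138, -0.091, 0.006]
wrist_force: [0.7, -0.4, 6.6]
opening: 0.0177
12.6 [ 0.5708 -0.2105  0.1001] jaw -93.3 zx [ 0.004 -0.002 -1.   ] F [ 0.7 -0.4  6.6] op 17.7 [-0.48  0.61  1.46  0.    1.07  1.15]
```

```bash
cat > arc.py <<'E'
import numpy as np
a=np.radians(-31-5*np.arange(0,24)); p=95*np.c_[np.cos(a),np.sin(a)]
for i,d in enumerate(np.diff(p,axis=0)): print(-31-5*(i+1),d.round(1),end=' ; ')
E
python3 arc.py
cat > f.py <<'E'
from h import *
s=observe(); F=s["wrist_force"]; P=np.array([.489,-.1615]); q=s["tool_pos"][:2]-P; r=np.linalg.norm(q); e=q/r; tg=np.array([e[1],-e[0]]) # clockwise tangent
al=np.degrees(np.arctan2(e[1],e[0])); print("t",round(s["t"],2),"pos",s["tool_pos"].round(4),"r",round(r*1000,1),"alpha",al.round(1),"cam",round(np.radians(-al-3.3-18),3),"Ftan(resist)",-(F[:2]@tg).round(2),"Frad",(F[:2]@e).round(2),"Fz",F[2].round(1))
E
python3 f.py; python3 -m jog '[[[0,0,2,0,5],[-4.4,-7,0,0,5],[-5,-6.6,0,0,5],[0,0,0,0,5]]]'; python3 f.py
```

```text
-36 [-4.6 -6.9] ; -41 [-5.2 -6.5] ; -46 [-5.7 -6. ] ; -51 [-6.2 -5.5] ; -56 [-6.7 -4.9] ; -61 [-7.1 -4.3] ; -66 [-7.4 -3.7] ; -71 [-7.7 -3. ] ; -76 [-7.9 -2.4] ; -81 [-8.1 -1.7] ; -86 [-8.2 -0.9] ; -91 [-8.3 -0.2] ; -96 [-8.3  0.5] ; -101 [-8.2  1.2] ; -106 [-8.1  1.9] ; -111 [-7.9  2.6] ; -116 [-7.6  3.3] ; -121 [-7.3  4. ] ; -126 [-6.9  4.6] ; -131 [-6.5  5.2] ; -136 [-6.   5.7] ; -141 [-5.5  6.2] ; -146 [-4.9  6.7] ; t 12.6 pos [ 0.5708 -0.2105  0.1001] r 95.3 alpha -30.9 cam 0.168 Ftan(resist) -0.01 Frad 0.8 Fz 6.6
t: 13.1
tool_pos: [0.5604, -0.2244, 0.1003]
eef_rot: [3.139, -0.092, 0.002]
wrist_force: [2.9, -2.2, 0.1]
opening: 0.018
t 13.1 pos [ 0.5604 -0.2244  0.1003] r 95.1 alpha -41.4 cam 0.35 Ftan(resist) 0.27 Frad 3.57 Fz 0.1
```

```bash
python3 -m jog '[[[-5.3,-6.3,0,0,5],[-6.2,-5.5,0,0,5]]]'>/dev/null; python3 f.py; python3 -m jog '[[[-6.7,-5.2,0,0,5]]]'>/dev/null; python3 f.py;  python3 -m jog '[[[-3.5,-2.3,0,0,5],[-3.5,-2.3,0,0,5]]]'>/dev/null; python3 f.py;  python3 -m jog '[[[0,0,0,0,5]]]'>/dev/null; python3 f.py
```

```text
t 13.35 pos [ 0.5489 -0.2354  0.1002] r 95.2 alpha -51.0 cam 0.518 Ftan(resist) 3.64 Frad 1.4 Fz 1.2
t 13.47 pos [ 0.5418 -0.2407  0.1002] r 95.2 alpha -56.3 cam 0.611 Ftan(resist) 4.38 Frad 1.39 Fz 3.1
t 13.72 pos [ 0.5347 -0.2451  0.1001] r 95.3 alpha -61.4 cam 0.699 Ftan(resist) 3.87 Frad -1.05 Fz 4.6
t 13.85 pos [ 0.5343 -0.2453  0.1001] r 95.3 alpha -61.6 cam 0.704 Ftan(resist) 1.48 Frad 0.09 Fz 5.4
```

Resistance while moving is about 4 N, so the pad is still free. I'll continue in small steps.

```bash
python3 -m jog '[[[-3.7,-1.9,0.5,0,5],[-3.7,-1.8,0,0,5]]]'>/dev/null; python3 f.py; python3 -m jog '[[[-3.8,-1.6,0.5,0,5],[-3.9,-1.4,0,0,5]]]'>/dev/null; python3 f.py; python3 -m jog '[[[-2.6,-0.9,0.5,0,5],[-2.6,-0.8,0,0,5]]]'>/dev/null; python3 f.py
```

```text
t 14.1 pos [ 0.5273 -0.2487  0.1002] r 95.3 alpha -66.3 cam 0.786 Ftan(resist) 4.03 Frad -0.73 Fz 1.9
t 14.35 pos [ 0.5192 -0.2518  0.1003] r 95.2 alpha -71.5 cam 0.876 Ftan(resist) 4.06 Frad -0.69 Fz -2.0
t 14.6 pos [ 0.5139 -0.2533  0.1004] r 95.1 alpha -74.8 cam 0.934 Ftan(resist) 4.07 Frad -0.12 Fz -8.1
```

```bash
python3 -m jog '[[[-1.3,-0.4,0,0,5],[-1.3,-0.3,0,0,5]]]'>/dev/null; python3 f.py; python3 -m jog '[[[-1.3,-0.3,0,0,5],[-1.3,-0.3,0,0,5]]]'>/dev/null; python3 f.py
```

```text
t 14.85 pos [ 0.5115 -0.2539  0.1005] r 95.1 alpha -76.3 cam 0.961 Ftan(resist) 3.55 Frad -0.45 Fz -13.0
t 15.1 pos [ 0.5089 -0.2545  0.1006] r 95.1 alpha -77.9 cam 0.988 Ftan(resist) 4.08 Frad -0.48 Fz -15.6
```

```bash
for k in 1 2; do python3 -m jog '[[[-1.4,-0.3,-0.7,0,5],[-1.4,-0.25,-0.7,0,5]]]'>/dev/null; python3 f.py; done; for k in 1 2; do python3 -m jog '[[[-1.4,-0.2,0,0,5],[-1.4,-0.15,0,0,5]]]'>/dev/null; python3 f.py; done
```

```text
t 15.35 pos [ 0.5068 -0.2551  0.1004] r 95.3 alpha -79.3 cam 1.011 Ftan(resist) 4.11 Frad -3.24 Fz -7.1
t 15.6 pos [ 0.5046 -0.2557  0.1001] r 95.4 alpha -80.6 cam 1.035 Ftan(resist) 4.08 Frad -5.75 Fz 0.4
t 15.85 pos [ 0.5019 -0.256   0.1002] r 95.4 alpha -82.3 cam 1.064 Ftan(resist) 5.01 Frad -5.22 Fz -3.1
t 16.1 pos [ 0.4991 -0.2564  0.1002] r 95.4 alpha -83.9 cam 1.093 Ftan(resist) 4.41 Frad -5.41 Fz -2.5
```

```bash
python3 -m jog '[[[-1.3,0.3,0,0,5],[-1.3,0.2,0,0,5]]]'>/dev/null; python3 f.py; for k in 1 2 3; do python3 -m jog '[[[-1.3,0,0,0,5],[-1.3,0,0,0,5]]]'>/dev/null; python3 f.py; done
```

```text
t 16.35 pos [ 0.4967 -0.2565  0.1003] r 95.3 alpha -85.4 cam 1.119 Ftan(resist) 4.75 Frad -1.52 Fz -4.2
t 16.6 pos [ 0.4941 -0.2566  0.1003] r 95.3 alpha -86.9 cam 1.145 Ftan(resist) 4.4 Frad -1.14 Fz -3.6
t 16.85 pos [ 0.4915 -0.2567  0.1003] r 95.2 alpha -88.5 cam 1.172 Ftan(resist) 4.82 Frad -2.34 Fz -4.4
t 17.1 pos [ 0.489  -0.2567  0.1003] r 95.2 alpha -90.0 cam 1.2 Ftan(resist) 4.69 Frad -2.5 Fz -4.9
```

```bash
python3 -m jog '[[[-1.3,0.2,0,0,5],[-1.3,0.2,0,0,5]]]'>/dev/null; python3 f.py; python3 -m jog '[[[-1.3,0.15,0,0,5],[-1.3,0.15,0,0,5]]]'>/dev/null; python3 f.py; for k in 1 2; do python3 -m jog '[[[-1.3,0.2,0,0,5],[-1.3,0.2,0,0,5]]]'>/dev/null; python3 f.py; done
```

```text
t 17.35 pos [ 0.4864 -0.2567  0.1002] r 95.3 alpha -91.6 cam 1.227 Ftan(resist) 4.44 Frad -0.92 Fz 1.4
t 17.6 pos [ 0.4838 -0.2566  0.1001] r 95.3 alpha -93.1 cam 1.254 Ftan(resist) 4.25 Frad -0.07 Fz 5.1
t 17.85 pos [ 0.4813 -0.2564  0.1001] r 95.2 alpha -94.6 cam 1.28 Ftan(resist) 5.81 Frad 0.78 Fz 4.9
t 18.1 pos [ 0.4789 -0.2562  0.1001] r 95.2 alpha -96.1 cam 1.305 Ftan(resist) 6.9 Frad 0.38 Fz 4.1
```

Resistance is rising, so the boards are being nipped. I'll take single steps and read after each.

```bash
python3 -m jog '[[[-1.3,0.2,0,0,5]]]'>/dev/null; python3 f.py; python3 -m jog '[[[-0.9,0.1,0,0,5]]]'>/dev/null; python3 f.py
```

```text
t 18.23 pos [ 0.4776 -0.256   0.1001] r 95.2 alpha -96.8 cam 1.319 Ftan(resist) 7.2 Frad 1.1 Fz 3.4
t 18.35 pos [ 0.4768 -0.256   0.1001] r 95.2 alpha -97.4 cam 1.327 Ftan(resist) 7.76 Frad 0.61 Fz 3.3
```

```bash
python3 -m jog '[[[-0.9,0.1,0,0,5]]]'>/dev/null; python3 f.py; python3 -m jog '[[[-0.7,0.1,0,0,5]]]'>/dev/null; python3 f.py
```

```text
t 18.48 pos [ 0.476  -0.2559  0.1001] r 95.3 alpha -97.9 cam 1.336 Ftan(resist) 7.63 Frad 1.13 Fz 3.3
t 18.6 pos [ 0.4753 -0.2558  0.1001] r 95.3 alpha -98.3 cam 1.344 Ftan(resist) 6.39 Frad 0.29 Fz 3.7
```

```bash
python3 -m jog '[[[-0.9,0.15,0,0,5]]]'>/dev/null; python3 f.py; python3 -m jog '[[[-0.9,0.15,0,0,5]]]'>/dev/null; python3 f.py
```

```text
t 18.73 pos [ 0.4745 -0.2557  0.1001] r 95.3 alpha -98.8 cam 1.352 Ftan(resist) 7.19 Frad 0.23 Fz 4.1
t 18.85 pos [ 0.4736 -0.2555  0.1001] r 95.3 alpha -99.3 cam 1.361 Ftan(resist) 7.72 Frad 0.33 Fz 2.7
```

```bash
python3 -m jog '[[[-0.9,0.15,0,0,5]]]'>/dev/null; python3 f.py; python3 -m jog '[[[-0.9,0.15,0,0,5]]]'>/dev/null; python3 f.py
```

```text
t 18.98 pos [ 0.4727 -0.2554  0.1001] r 95.3 alpha -99.8 cam 1.371 Ftan(resist) 7.68 Frad 0.62 Fz 3.1
t 19.1 pos [ 0.4719 -0.2553  0.1001] r 95.3 alpha -100.4 cam 1.38 Ftan(resist) 8.46 Frad -0.38 Fz 2.8
```

```bash
python3 -m jog '[[[-0.9,0.15,0,0,5]]]'>/dev/null; python3 f.py; python3 -m jog '[[[0,0,0,0,5]]]'>/dev/null; python3 f.py;  python3 -m jog '[[[0,0,0,0,5]]]'>/dev/null; python3 f.py
```

```text
t 19.23 pos [ 0.471  -0.2551  0.1001] r 95.3 alpha -100.9 cam 1.389 Ftan(resist) 9.09 Frad 0.61 Fz 3.3
t 19.35 pos [ 0.471  -0.2551  0.1001] r 95.3 alpha -100.9 cam 1.389 Ftan(resist) 8.02 Frad 0.61 Fz 3.3
t 19.48 pos [ 0.471  -0.2551  0.1001] r 95.3 alpha -100.9 cam 1.389 Ftan(resist) 7.04 Frad 1.03 Fz 3.8
```

Resistance is about 8.5–9 N, which is on target. Letting go, rising straight up and clearing the view.

```bash
python3 -m jog '[[[0,0,0,0,25],[0,0,0,0,40],[0,0,0,0,45],[0,0,0,0,45],[0,0,30,0,45],[0,0,50,0,45],[0,0,40,0,45],[-40,-30,0,0,45],[-50,-40,0,0,45],[0,-60,0,0,45],[0,-60,0,0,45],[0,0,0,0,45],[0,0,0,0,45]]]'; python3 st.py top t5 205 170 405 320
python3 - <<'E'
from h import *
d=np.load("t5.npy"); v,u=np.mgrid[190:300,200:420]
W=world("top",np.c_[u.ravel(),v.ravel()],depth=d[190:300,200:420].ravel())
for n,c in(("grip",(.507,.093)),("knob",(.471,-.255))):
    m=(W[:,2]>.095)&(W[:,2]<.13)&(np.hypot(W[:,0]-c[0],W[:,1]-c[1])<.03); print(n,m.sum(),W[m].mean(0),np.median(W[m][:,2]))
m=(abs(W[:,2]-.064)<.005)&(abs(W[:,0]-.50)<.1)&(W[:,1]>-.11)&(W[:,1]<.06); print(cv2.minAreaRect((W[m,:2]*1000).astype(np.float32)),W[m,2].mean(),W[m,2].std())
p0=cv2.imread("pics/top0.png");p1=cv2.imread("pics/t5_full.png")
E
```

```text
t: 21.1
tool_pos: [0.38, -0.442, 0.2179]
eef_rot: [-3.139, 0.092, 0.001]
wrist_force: [0.1, 0.1, 0.2]
opening: 0.045
21.1 [ 0.38   -0.442   0.2179] jaw -93.4 zx [-0.001  0.001 -1.   ] F [0.1 0.1 0.2] op 45.0 [-0.99  0.46  1.38  0.    1.31  0.64]
scale 3.9
grip 80 [0.50647482 0.09391467 0.10785926] 0.10783954852524244
knob 66 [ 0.47139467 -0.25530926  0.11864021] 0.11982684022653797
((502.31842041015625, -24.873916625976562), (170.52394104003906, 170.35011291503906), 86.64031219482422) 0.06430679596552998 0.0024090851627648867
```

View pics/t5.png

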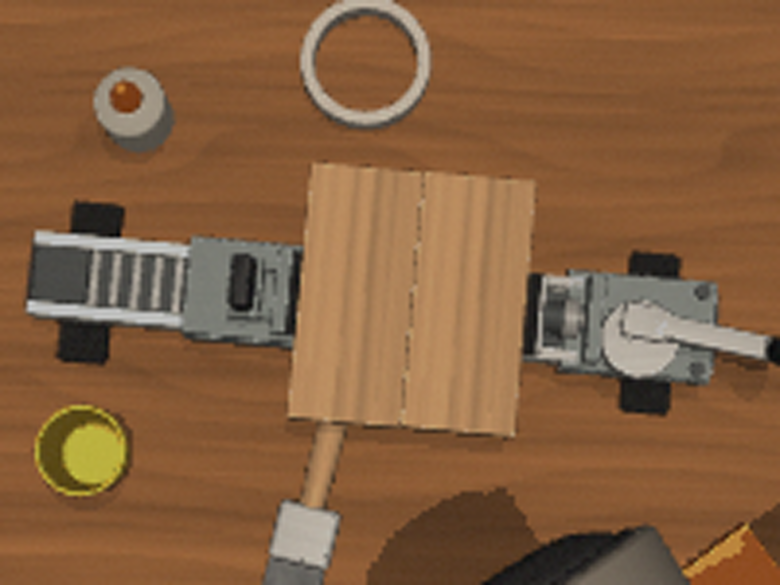

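The boards sit edge to edge and parallel between stop and pad. The knob is at (.4714,-.2553), so it has hardly crept. The bystanders are in place and the arm is clear.

```bash
python3 -c "from cell import *; print(sign_off())"
```

```text
the job is handed in; nothing more can be done
None
```

The boards are cramped edge to edge and the job is handed in at about 21 s of the 67 s allowed; `sign_off()` gave no verdict.

- **Stop:** I lifted the tab, drew the stop along until both boards met, and let the tab drop into the seventh notch, 98 mm from home. The last depth check put the grip block's top at 0.108 m, its height when home.
- **Cam:** I swung the lever to about 1.39 rad by my estimate. Resistance rose from about 4 N with the pad free to 8.5–9 N. By my calculation that squeezes the boards with about 38 N, which I could not measure directly.
- **After letting go:** The knob had barely crept, and the last picture shows the boards tight and parallel with the arm clear. The wrist force was near zero. The glue bottle, pot, tape and brush look unmoved; the other bystanders were outside that picture and I did not check them.
- **Checks that disagreed:**
  - **Position:** The two cameras differed by 5–7 mm along the bar, so I relied on feel.
  - **Knob force:** Single readings at the knob scattered by about 0.7 N.
  - **Board outline:** The last depth outline measured 170 mm along the bar instead of 150 mm. I put that down to its including the stop's front and the pad.

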